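# Wedge the tart setting plate level

## Robot

A 6-joint arm with a two-finger parallel gripper is mounted at the origin on the work surface. World frame = base frame: x ahead of the robot, y to its left, z up, the work surface at z = 0. Lengths are in m, angles in rad, forces in N, time in s.
With the tool pointing down it reaches from about 0.3 to 0.85 m from the base axis. Payload 4.2 kg.
Tool frame: the origin (TCP) lies midway between the tips of the shut fingers; the grasp point (between the pads) lies 19 mm behind it; z points along the fingers, y is the direction in which the jaws open and shut (so a half turn about z gives the same grasp; the last joint's range is limited). The gripper opens to 91 mm and grips with 3 to 60 N. Pads are 32 mm wide; open, the fingers measure 118 mm over their backs; the gripper's body (76 mm by 178 mm) begins 60 mm behind the grasp point.
Start: joints at [-0.02, 0.32, 1.565, -0, 1.257, -0.02], TCP at [0.575, 0, 0.214] pointing down, gripper open.
Joint ranges: [-3.11, 3.11], [-0.84, 2.01], [0.21, 2.61], [-1.34, 4.49], [0.05, 2.63], [-2.56, 2.56]. Speed limits (rad/s): [2.57, 2.57, 3.14, 3.14, 3.14, 3.14].

## Interface

Orientations are given as a unit quaternion [w, x, y, z].
In Python, from station import bot, imaging, models gives the robot as it stands.
- The arm moves only by the shell command python3 -m creep 'ROWS' [FORCE]. ROWS is JSON, a list of rows, each an object with "grip": the opening, from -1 (shut) to 1 (fully open), so that 0 is half open; "slide": the shift along the tool's x, y, z in mm, a list of three; "rotation": the turn, a rotation vector about the tool's x, y, z in rad, a list of three. In form: [{"grip": grip, "slide": [dx, dy, dz], "rotation": [rx, ry, rz]}, ...]. A call has 1 to 12 rows; each row is the pose to reach, as a shift and turn from the pose measured when the call began, along the tool's axes at that moment; what a row does not reach only later rows make up. A row lasts 1/12 s, in which the tool goes at most 41.7 mm and 7.16 degrees, less where a joint would pass 70% of its speed; a pose out of reach is approached as far as the arm can. A call with a gripper value outside its range is refused whole. The fingers move at their own pace and stop on an object; FORCE is the grip in N (left out, the last holds). Time passes only in rows, so rows that repeat a pose let the fingers close. It gives the time, the measured TCP pose, the force and the opening at its end, in the units of the state.
- bot.sense(): the state, without advancing time (a new reading comes with each control period).
- imaging.snapshot(name): name is "scene" or "side" or "wrist"; returns a dict with "image" (480x640x3 uint8, red, green, blue), "range_z" (480x640 float32, m along the optical axis (not along the pixel's ray), 0 where there is no reading), "vfov" (degrees; the focal length in pixels is half the picture's height over the tangent of half this angle, whatever the lens; pixels are square), "cx", "cy" (the principal point, pixels), "dist" ([k1, k2, p1, p2, k3] as OpenCV has them; the pictures are not rectified), "R" (3x3) and "t" (3): a world point X has camera coordinates R X + t; the wrist camera has in their place "mount" (4x4, takes a point from camera to tool coordinates, whose origin is the TCP and whose axes are the flange's). Camera axes: x right, y down, z forward; pixel columns grow to the right and rows downward; lengths in m; the calibration is good to about 2 mm. A picture is of the moment at which its call begins: read the wrist's pose just before it.
- bot.job_done(): hands the job in, once; it reports no verdict.
Trained networks look in a picture, given as the dict that the camera call returned (one of the last four; its "shot" number tells which), for a name from the list of things; names that differ only in an ending like _2 or _b are one class to them, and where a whole thing is asked for, a point or a joint stands for the part that bears it (a point fixed in the world has none). Each returns a list of dicts, best first, with "score" (0 to 1); they miss things now and then, are a little off and sometimes report something else, mostly with a low value. They report only what shows in the picture. A call takes as long as a camera call. They do not tell look-alikes from the thing itself.
- models.silhouettes(query, picture): "pixels" (480x640 bool, what is visible of it).
- models.place_of(query, picture): "xyz" ([x, y, z] in m, in world coordinates, good to about 4 mm: a listed point, or the origin of a listed thing).
The state is a dict: "time_s": time; "q": joint angles; "dq": joint speeds; "joint_efforts": joint torques, N m; "eef_pos": TCP position; "tool_rot": TCP orientation; "wrist_force": force on the tool from outside, world axes, zero at the start; "torque": the same for the moment, N m; "finger_gap": finger opening in m.
Only numpy, scipy, OpenCV 4.12 (cv2) and the standard library are available. Lean on these libraries where they do the work, as an engineer would, in place of code of your own. Each camera call takes 0.05 s, during which the arm holds its last target. There are 200 camera calls.

## Task

The hinged plate of fresh tarts on the low stand sags at its free edge. Take the wooden wedge, lay it on the white board with its thin nose under the middle of that edge, and slide it in gently, flat on the board, until the plate sits level, held snugly up against the stand's two stop lips; do not ram it so hard that the stops are strained. Let go of the wedge, leave it there, and leave everything else on the table alone.

Things in the scene. Friction and masses are not known exactly. Their poses are not given: they have to be found in the camera images.
- stand: Dark steel stand fixed to the table, 290 x 258 mm, 56 mm high; place and yaw vary. Origin: on the table below the middle of the plate's free edge. +x runs level in under the plate, from free edge to hinge (the way the wedge goes in), y along the edge, z up. Side rails 10 mm high at y = +-115 to 129 mm, x = -20 to 270 mm.
- stop_lip (a point): Underside of one of the stand's two stop lips, at the front corners (stand x = 30 mm, y = +-110 mm, 46 mm up), on posts 56 mm high at y = +-122 mm. The lips reach over the plate's rim to y = +-92 mm and stop the plate when it is level (as set, within 0.006 rad, unknown each time); their rubber faces yield about 1 mm at 20 N.
- board_spot (a point): A point on the table (z = 0) below the white plastic cutting board, 80 mm before the free edge. The board is fixed between the rails, stand x = -165 to 60 mm, 180 mm wide. Its top is 8 to 12 mm above the table, different each time and not measured, so (with the stops' setting) the nose is 74 to 102 mm under the edge when the wedge becomes tight.
- plate: Bright steel plate with six fixed tarts, 0.8 kg (varies a fifth), 240 x 210 mm. Origin: middle of its hinge axis, stand x = 240 mm, 41 mm up. Axes as the stand's when level; sagging, its free edge hangs some 16 mm low (0.061 to 0.073 rad). Swings freely, cannot rise beyond its stops. The tarts begin 50 mm behind the edge and reach 78 mm above the table.
- edge (a point): Underside of the middle of the plate's free edge, a rounded rim 10 mm thick along y. About 36 mm above the table when level (35 to 37 at the stops), 19 to 21 mm while sagging.
- wedge: Loose waxed beech wedge, 160 mm long, 45 mm wide, 0.15 kg. Origin: underside, below the middle of the handle block; +x points to the thin nose, z up. From x = 20 mm (34 mm thick) the top falls evenly, 1 in 4, to x = 140 mm (4 mm thick). Friction about 0.3; it stays where it is wedged, and can also be pushed from behind.
- wedge_nose (a point): Underside of the wedge's thin nose, 140 mm ahead of the wedge's origin. Pushing the nose in, raising the plate takes 3 to 7 N; once the plate meets its stops the push climbs steeply, within 2 to 4 mm of travel. Snug is a push of some 10 to 15 N; above about 20 N the stops are strained.
- wedge_grip (a point): Middle of the wedge's handle block, 42 mm above its underside: a good grasp point, to be gripped across y from above. The block is 40 mm long (wedge x = -20 to 20 mm), 26 mm wide (y) and 62 mm tall, on a foot 4 mm thick and 45 mm wide.
- mug: Pale green mug, 76 mm wide, 90 mm high, a bystander. Origin: centre of its underside.
- tart_a: Loose tart in a foil cup, 70 mm wide, 32 mm high, a bystander. Origin: centre of its underside.
- tart_b: Another loose tart, the same size, a bystander. Origin: centre of its underside.
- jar: Amber jar, 68 mm wide, 110 mm high, a bystander. Origin: centre of its underside.
- brush: Pastry brush lying flat, a bystander. Origin: its middle, on the table.
- bowl: Small steel bowl, 110 mm wide, 50 mm high, a bystander. Origin: centre of its underside.
Not all that is in view belongs to the job. There is more than one size of the wedge; the job needs the largest.

How it is judged:
By the outcome, as a careful person would: the job done as asked, in the order asked, and still so for the second after the job is handed in, with the robot touching nothing.
It also fails if it takes over 67 s, if anything falls off the work surface, if the arm or the gripper's body presses on something with over 40 N, if the wrist force passes 120 N, or if a joint passes its speed limit or range.

## Working session

There is one attempt and no reset: what is moved stays moved. The work goes in short steps, Python scripts to look and compute and a shell command to move; the robot and the scene stay as the last step left them, time stands still between calls to the robot, and variables do not carry over. Pictures are saved under pics/ and viewed, about 8 in all and at most 12, crops included, and the job is handed in when it is done.

```bash
ls; mkdir -p pics; cat > h.py <<'E'
import numpy as np, cv2
from station import bot, imaging, models
def save(p,n): cv2.imwrite('pics/'+n+'.png', cv2.cvtColor(p['image'],cv2.COLOR_RGB2BGR))
E
python3 - <<'E'
from h import *
p=imaging.snapshot('scene'); save(p,'scene1')
s=imaging.snapshot('side'); save(s,'side1')
cv2.imwrite('pics/both.png',cv2.resize(np.vstack([cv2.imread('pics/scene1.png'),cv2.imread('pics/side1.png')]),(400,600)) )
for q in ['stand','stop_lip','board_spot','edge','plate','wedge','wedge_nose','wedge_grip','mug','tart_a','jar','brush','bowl']:
  for n,pp in (('scene',p),('side',s)):
    print(q,n,[(np.round(d['xyz'],3).tolist(),round(d['score'],2)) for d in models.place_of(q,pp)][:5])
print(bot.sense())
E
```

```text
pics
stand scene [([0.558, 0.011, -0.0], 0.65)]
stand side [([0.556, 0.008, 0.003], 0.84)]
stop_lip scene [([0.668, -0.003, 0.046], 0.9)]
stop_lip side [([0.667, -0.006, 0.046], 0.84)]
board_spot scene []
board_spot side [([0.307, 0.256, 0.001], 0.7)]
edge scene [([0.554, 0.013, 0.022], 0.73), ([0.562, 0.01, -0.003], 0.72)]
edge side [([0.557, 0.013, 0.019], 0.83)]
plate scene [([0.594, -0.222, 0.042], 0.83)]
plate side [([0.59, -0.229, 0.045], 0.64), ([0.668, -0.005, 0.045], 0.43)]
wedge scene [([0.514, 0.356, -0.002], 0.75), ([0.477, 0.678, -0.001], 0.65), ([0.202, 0.402, -0.004], 0.57)]
wedge side [([0.513, 0.353, -0.002], 0.93), ([0.478, 0.677, 0.003], 0.93), ([0.202, 0.399, -0.004], 0.66)]
wedge_nose scene [([0.644, 0.405, -0.001], 0.74), ([0.395, 0.616, -0.0], 0.66)]
wedge_nose side [([0.163, 0.308, -0.0], 0.91), ([0.644, 0.409, 0.0], 0.81), ([0.397, 0.616, -0.0], 0.69), ([0.511, 0.361, 0.048], 0.25)]
wedge_grip scene [([0.475, 0.677, 0.038], 0.93), ([0.203, 0.402, 0.032], 0.83), ([0.512, 0.36, 0.04], 0.7)]
wedge_grip side [([0.204, 0.404, 0.033], 0.79), ([0.474, 0.674, 0.028],
[... 599 characters left out ...]
.422, 0.003], 0.53)]
{'time_s': 1.4, 'q': array([-1.99939517e-02,  3.19611464e-01,  1.56452588e+00,  1.49372309e-05,
        1.25741055e+00, -2.00427682e-02]), 'dq': array([ 0.0005929 , -0.00085563, -0.00113472, -0.00020638,  0.00011336,
       -0.00068381]), 'joint_efforts': array([ 2.09865270e-04, -4.12344754e+01, -2.32224065e+01,  7.28776795e-02,
        3.77039867e-02, -1.33819918e-05]), 'eef_pos': array([5.75000604e-01, 9.00312906e-06, 2.13959288e-01]), 'tool_rot': array([1.12166664e-05, 7.07091150e-01, 7.07122412e-01, 2.06289577e-05]), 'wrist_force': array([-0.30663049,  0.54225971, -0.27324047]), 'torque': array([0.02165549, 0.00645743, 0.06913318]), 'finger_gap': 0.09121094709537843}
```

View pics/scene1.png

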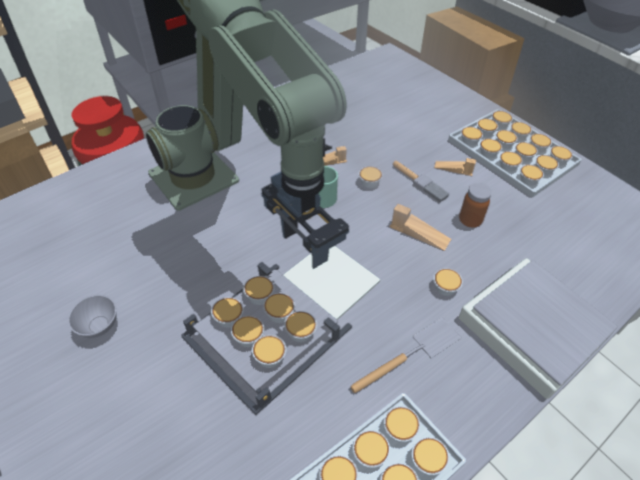

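The largest wedge is at about (0.514, 0.356), in the picture around (420,227), with its nose 140 mm ahead at yaw 22°. The stand is at (0.557, 0.012) with yaw -82°. I'm moving over the wedge.

```bash
cat >> h.py <<'E'
from scipy.spatial.transform import Rotation as Ro
def rot(): 
    q=bot.sense()['tool_rot']; return Ro.from_quat(np.roll(q,-1))
def to(x,y,z,yaw):  # yaw deg of tool x, tool down
    c,s=np.cos(np.radians(yaw)),np.sin(np.radians(yaw))
    T=Ro.from_matrix(np.array([[c,s,0],[s,-c,0],[0,0,-1]]))
    r=rot(); d=r.inv().apply(np.array([x,y,z])-bot.sense()['eef_pos'])*1000
    print('slide',d.round(1).tolist(),'rot',(r.inv()*T).as_rotvec().round(4).tolist())
E
python3 -m creep '[{"grip":1,"slide":[100,-20,20],"rotation":[0,0,-0.12]},{"grip":1,"slide":[357,-62,64],"rotation":[0,0,-1.95]},{"grip":1,"slide":[357,-62,64],"rotation":[0,0,-1.95]},{"grip":1,"slide":[357,-62,64],"rotation":[0,0,-1.95]},{"grip":1,"slide":[357,-62,64],"rotation":[0,0,-1.95]},{"grip":1,"slide":[357,-62,64],"rotation":[0,0,-1.95]},{"grip":1,"slide":[357,-62,64],"rotation":[0,0,-1.95]},{"grip":1,"slide":[357,-62,64],"rotation":[0,0,-1.95]},{"grip":1,"slide":[357,-62,64],"rotation":[0,0,-1.95]},{"grip":1,"slide":[357,-62,64],"rotation":[0,0,-1.95]},{"grip":1,"slide":[357,-62,64],"rotation":[0,0,-1.95]},{"grip":1,"slide":[357,-62,64],"rotation":[0,0,-1.95]}]'
python3 - <<'E'
from h import *
to(.514,.357,.15,201.8)
E
```

```text
time_s: 2.4
eef_pos: [0.5125, 0.358, 0.1495]
tool_rot: [-0.0, 0.034, 0.999, -0.0]
wrist_force: [-0.9, -0.0, 0.1]
finger_gap: 0.0918
slide [-1.5, -0.9, -0.5] rot [-0.0004, -0.0005, -0.4483]
```

```bash
python3 -m creep '[{"grip":1,"slide":[-1.5,-1,0],"rotation":[0,0,-0.448]},{"grip":1,"slide":[-1.5,-1,0],"rotation":[0,0,-0.448]},{"grip":1,"slide":[-1.5,-1,0],"rotation":[0,0,-0.448]},{"grip":1,"slide":[-1.5,-1,0],"rotation":[0,0,-0.448]},{"grip":1,"slide":[-1.5,-1,0],"rotation":[0,0,-0.448]},{"grip":1,"slide":[-1.5,-1,0],"rotation":[0,0,-0.448]}]'
python3 - <<'E'
from h import *
print(bot.sense()['wrist_force'])
w=imaging.snapshot('wrist'); p=imaging.snapshot('scene'); s=imaging.snapshot('side')
for q in ['wedge','wedge_nose','wedge_grip','edge','stop_lip','plate','board_spot','stand']:
  for n,pp in (('wrist',w),('scene',p),('side',s)):
    print(q,n,[(np.round(d['xyz'],4).tolist(),round(d['score'],2)) for d in models.place_of(q,pp)][:4])
save(w,'wrist1'); save(s,'side2')
to(.514,.357,.15,201.8)
E
```

```text
time_s: 2.9
eef_pos: [0.514, 0.3569, 0.1495]
tool_rot: [-0.0, -0.188, 0.982, -0.0]
wrist_force: [0.8, 0.3, 0.7]
finger_gap: 0.0909
[0.8068626  0.28282571 0.66197765]
wedge wrist [([0.5099, 0.3567, -0.0004], 0.73)]
wedge scene [([0.5082, 0.352, 0.0002], 0.8), ([0.2047, 0.4013, -0.0012], 0.72), ([0.4776, 0.6797, -0.0011], 0.69), ([0.6405, 0.4052, -0.0012], 0.43)]
wedge side [([0.2006, 0.4019, -0.0028], 0.97), ([0.4781, 0.6827, 0.004], 0.84), ([0.5115, 0.3547, -0.0034], 0.58)]
wedge_nose wrist [([0.3969, 0.6186, 0.0008], 0.89), ([0.6428, 0.4105, 0.0012], 0.81)]
wedge_nose scene [([0.3967, 0.6161, 0.0004], 0.94), ([0.6416, 0.4067, -0.0004], 0.9), ([0.1621, 0.3112, 0.0039], 0.76), ([0.3041, 0.2514, -0.0025], 0.25)]
wedge_nose side [([0.3956, 0.618, -0.0029], 0.87), ([0.1644, 0.3079, 0.0006], 0.8), ([0.6459, 0.4086, -0.0001], 0.72), ([0.5629, 0.01, 0.0174], 0.39)]
wedge_grip wrist [([0.5125, 0.3565, 0.0428], 0.62)]
wedge_grip scene [([0.2038, 0.405, 0.0338], 0.8), ([0.4781, 0.6784, 0.0364], 0.75), ([0.5113, 0.3572, 0.0402], 0.57), ([0.7332, 0.3063, -0.0003], 0.43)]
wedge_grip side [([0.4783, 0.6762, 0.028], 0.8), ([0.5105, 0.3592, 0.0444], 0.65), ([0.2032, 0.4052, 0.0323], 0.59)]
edge wrist []
edge scene [([0.5559, 0.0127, 0.0191], 0.59), ([0.3046, 0.2535, 0.0032], 0.42)]
edge side [([0.5603, 0.0101, 0.018], 0.8), ([0.3087, 0.2553, 0.0012], 0.46)]
stop_lip wrist []
stop_lip scene [([0.6687, -0.004, 0.0475], 0.79)]
stop_lip side []
plate wrist []
plate scene [([0.5951, -0.2231, 0.0444], 0.63)]
plate side [([0.5905, -0.2278, 0.0457], 0.84), ([0.5112, 0.3529, -0.0007], 0.71), ([0.4206, 0.5196, 0.0002], 0.3)]
board_spot wrist []
board_spot scene []
board_spot side []
stand wrist []
stand scene [([0.5595, 0.0133, -0.0018], 0.55), ([0.5928, -0.2229, 0.0424], 0.42)]
stand side [([0.5546, 0.0091, -0.0002], 0.72)]
slide [-0.1, 0.1, -0.5] rot [-0.0003, -0.0005, -0.0003]
```

View pics/wrist1.png

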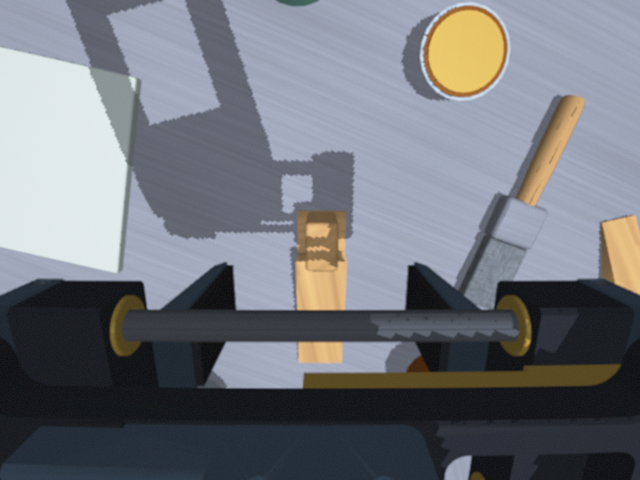

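View pics/side2.png

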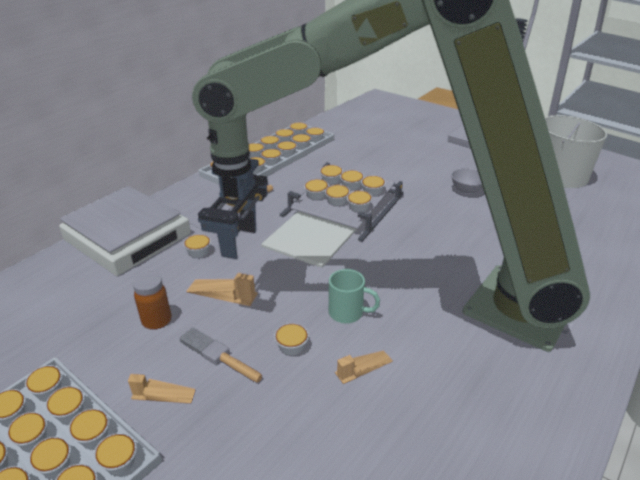

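Wrist view: the block at (322,240) is centred between the fingers (about 232 and 410) and lined up with them. I'll go down and grip.

```bash
python3 -m creep '[{"grip":1,"slide":[2,0,40],"rotation":[0,0,0]},{"grip":1,"slide":[2,0,80],"rotation":[0,0,0]},{"grip":1,"slide":[2,0,110],"rotation":[0,0,0]},{"grip":1,"slide":[2,0,126],"rotation":[0,0,0]},{"grip":1,"slide":[2,0,126],"rotation":[0,0,0]},{"grip":-0.6,"slide":[2,0,126],"rotation":[0,0,0]},{"grip":-0.6,"slide":[2,0,126],"rotation":[0,0,0]},{"grip":-0.6,"slide":[2,0,126],"rotation":[0,0,0]},{"grip":-0.6,"slide":[2,0,126],"rotation":[0,0,0]},{"grip":-0.6,"slide":[2,0,126],"rotation":[0,0,0]},{"grip":-0.6,"slide":[2,0,126],"rotation":[0,0,0]},{"grip":-0.6,"slide":[2,0,126],"rotation":[0,0,0]}]' 40
```

```text
time_s: 5.25
eef_pos: [0.5122, 0.3562, 0.024]
tool_rot: [0.0, -0.189, 0.982, -0.0]
wrist_force: [-0.6, 0.9, -0.0]
finger_gap: 0.0474
```

```bash
python3 -m creep '[{"grip":-1,"slide":[0,0,0],"rotation":[0,0,0]},{"grip":-1,"slide":[0,0,0],"rotation":[0,0,0]},{"grip":-1,"slide":[0,0,0],"rotation":[0,0,0]},{"grip":-1,"slide":[0,0,0],"rotation":[0,0,0]},{"grip":-1,"slide":[0,0,0],"rotation":[0,0,0]},{"grip":-1,"slide":[0,0,0],"rotation":[0,0,0]},{"grip":-1,"slide":[0,0,0],"rotation":[0,0,0]},{"grip":-1,"slide":[0,0,0],"rotation":[0,0,0]}]' 40
python3 - <<'E'
from h import *
e=np.array([.5577,.0121]);h=np.array([.5928,-.2258]);x=(h-e)/np.linalg.norm(h-e)
print('yaw',np.degrees(np.arctan2(x[1],x[0])),np.linalg.norm(h-e), 'x',x)
for b in (-.16,-.15): 
  g=e+b*x; print(b,g)
E
```

```text
time_s: 5.92
eef_pos: [0.5122, 0.3562, 0.024]
tool_rot: [0.0, -0.189, 0.982, -0.0]
wrist_force: [0.0, -0.6, 0.4]
finger_gap: 0.0258
yaw -81.6070748126075 0.24047540414770072 x [ 0.14596087 -0.98929036]
-0.16 [0.53434626 0.17038646]
-0.15 [0.53580587 0.16049355]
```

```bash
python3 - <<'E'
from h import *
to(.5336,.1753,.10,98.4)
E
```

```text
slide [47.3, -175.9, -76.0] rot [0.0002, 0.0002, 1.8044]
```

```bash
python3 -m creep '[{"grip":-1,"slide":[0,0,-38],"rotation":[0,0,0]},{"grip":-1,"slide":[0,0,-76],"rotation":[0,0,0]},{"grip":-1,"slide":[10,-30,-90],"rotation":[0,0,0.12]},{"grip":-1,"slide":[47,-176,-90],"rotation":[0,0,1.804]},{"grip":-1,"slide":[47,-176,-90],"rotation":[0,0,1.804]},{"grip":-1,"slide":[47,-176,-90],"rotation":[0,0,1.804]},{"grip":-1,"slide":[47,-176,-90],"rotation":[0,0,1.804]},{"grip":-1,"slide":[47,-176,-90],"rotation":[0,0,1.804]},{"grip":-1,"slide":[47,-176,-90],"rotation":[0,0,1.804]},{"grip":-1,"slide":[47,-176,-90],"rotation":[0,0,1.804]},{"grip":-1,"slide":[47,-176,-90],"rotation":[0,0,1.804]},{"grip":-1,"slide":[47,-176,-90],"rotation":[0,0,1.804]}]'
python3 - <<'E'
from h import *
to(.5336,.1753,.10,98.4)
E
```

```text
time_s: 6.92
eef_pos: [0.5335, 0.175, 0.1136]
tool_rot: [-0.0, 0.422, 0.907, -0.0]
wrist_force: [-0.6, 0.1, -1.5]
finger_gap: 0.0262
slide [0.2, 0.3, 13.6] rot [-0.0008, 0.0, 0.5529]
```

```bash
python3 -m creep '[{"grip":-1,"slide":[0,0,5],"rotation":[0,0,0.12]},{"grip":-1,"slide":[0,0,14],"rotation":[0,0,0.553]},{"grip":-1,"slide":[0,0,24],"rotation":[0,0,0.553]},{"grip":-1,"slide":[0,0,40],"rotation":[0,0,0.553]},{"grip":-1,"slide":[0,0,49],"rotation":[0,0,0.553]},{"grip":-1,"slide":[0,0,49],"rotation":[0,0,0.553]},{"grip":-1,"slide":[0,0,49],"rotation":[0,0,0.553]}]'
python3 - <<'E'
from h import *
w=imaging.snapshot('wrist'); p=imaging.snapshot('scene'); s=imaging.snapshot('side')
for q in ['wedge','wedge_nose','edge','stop_lip','plate','board_spot']:
  for n,pp in (('wrist',w),('scene',p),('side',s)):
    print(q,n,[(np.round(d['xyz'],4).tolist(),round(d['score'],2)) for d in models.place_of(q,pp)][:4])
save(w,'wrist2');save(p,'scene3');save(s,'side3')
a=p['image'][150:400,150:400];b=s['image'][120:370,150:450]
im=np.hstack([cv2.resize(a,(400,400)),cv2.resize(b,(400,400))])
cv2.imwrite('pics/c3.png',im[:,:,::-1])
to(.5336,.1753,.065,98.4)
E
```

```text
time_s: 7.5
eef_pos: [0.533, 0.1748, 0.064]
tool_rot: [-0.001, 0.653, 0.757, -0.001]
wrist_force: [0.7, 0.2, -0.4]
finger_gap: 0.0258
wedge wrist [([0.5319, 0.1741, 0.0413], 0.85), ([0.5321, 0.1698, 0.0811], 0.72)]
wedge scene [([0.2045, 0.4017, 0.001], 0.8), ([0.4794, 0.6784, -0.002], 0.65), ([0.5295, 0.1716, 0.0408], 0.61), ([0.6179, 0.5296, 0.0074], 0.21)]
wedge side [([0.476, 0.682, 0.0015], 0.86), ([0.1995, 0.4004, -0.0014], 0.85), ([0.5332, 0.1712, 0.0378], 0.68)]
wedge_nose wrist []
wedge_nose scene [([0.3946, 0.6161, -0.004], 0.91), ([0.1649, 0.3127, 0.0019], 0.73), ([0.5543, 0.0355, 0.0414], 0.63), ([0.3036, 0.2542, -0.0001], 0.49)]
wedge_nose side [([0.3978, 0.6157, 0.0013], 0.9), ([0.5562, 0.0387, 0.0414], 0.65), ([0.1633, 0.3084, 0.0005], 0.65)]
edge wrist []
edge scene [([0.5536, 0.0087, 0.0171], 0.59), ([0.6709, -0.0029, 0.0456], 0.32)]
edge side [([0.5615, 0.0115, 0.0185], 0.97)]
stop_lip wrist []
stop_lip scene [([0.6705, -0.0054, 0.0459], 0.91)]
stop_lip side []
plate wrist []
plate scene [([0.5933, -0.2245, 0.0437], 0.6), ([0.5578, 0.0111, 0.0001], 0.34)]
plate side [([0.5891, -0.2258, 0.0452], 0.9)]
board_spot wrist []
board_spot scene []
board_spot side [([0.592, -0.2252, 0.0432], 0.69)]
slide [0.3, 0.2, -0.4] rot [-0.0008, 0.0002, -0.0001]
```

View pics/c3.png

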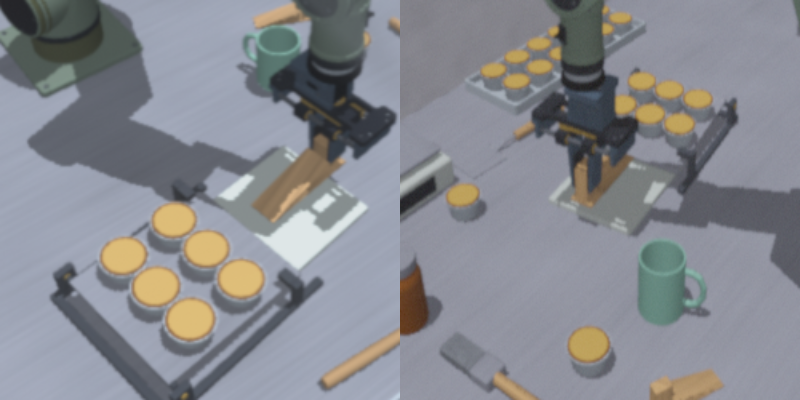

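View pics/wrist2.png

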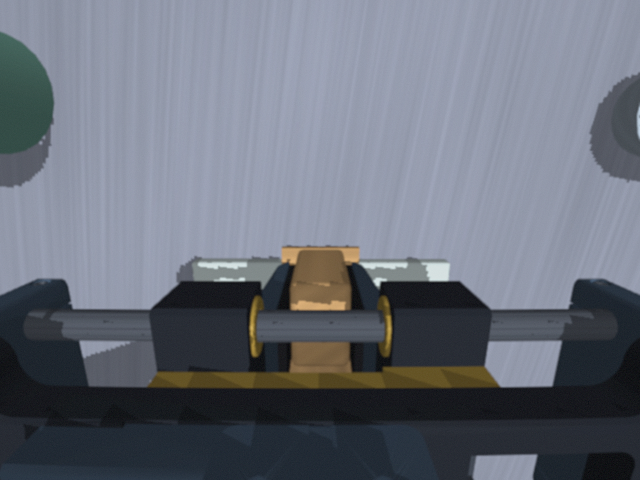

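The wedge is in the hand with its foot at (320,255), over the middle of the board edge (195..449), which runs parallel to it. Now I'll lower it onto the board.

```bash
python3 -m creep '[{"grip":-1,"slide":[0,0,12],"rotation":[0,0,0]},{"grip":-1,"slide":[0,0,22],"rotation":[0,0,0]},{"grip":-1,"slide":[0,0,26],"rotation":[0,0,0]},{"grip":-1,"slide":[0,0,28],"rotation":[0,0,0]},{"grip":-1,"slide":[0,0,28],"rotation":[0,0,0]},{"grip":-1,"slide":[0,0,28],"rotation":[0,0,0]}]'
python3 -m creep '[{"grip":-1,"slide":[0,0,1],"rotation":[0,0,0]},{"grip":-1,"slide":[0,0,1],"rotation":[0,0,0]},{"grip":-1,"slide":[0,0,1],"rotation":[0,0,0]}]'
python3 -m creep '[{"grip":-1,"slide":[0,0,1],"rotation":[0,0,0]},{"grip":-1,"slide":[0,0,1],"rotation":[0,0,0]},{"grip":-1,"slide":[0,0,1],"rotation":[0,0,0]}]'
```

```text
time_s: 9.05
eef_pos: [0.5336, 0.175, 0.0366]
tool_rot: [-0.0, 0.653, 0.757, -0.0]
wrist_force: [-0.6, 0.6, -1.8]
finger_gap: 0.026
time_s: 9.3
eef_pos: [0.5338, 0.1751, 0.0359]
tool_rot: [-0.0, 0.653, 0.757, -0.0]
wrist_force: [-0.3, 0.4, -1.5]
finger_gap: 0.0258
time_s: 9.55
eef_pos: [0.5338, 0.1751, 0.0349]
tool_rot: [-0.0, 0.653, 0.757, -0.0]
wrist_force: [-0.7, -0.1, -1.7]
finger_gap: 0.026
```

```bash
for i in 1; do python3 -m creep '[{"grip":-1,"slide":[0,0,1],"rotation":[0,0,0]},{"grip":-1,"slide":[0,0,1],"rotation":[0,0,0]},{"grip":-1,"slide":[0,0,1],"rotation":[0,0,0]}]'; done
python3 -m creep '[{"grip":-1,"slide":[0,0,1],"rotation":[0,0,0]},{"grip":-1,"slide":[0,0,1],"rotation":[0,0,0]},{"grip":-1,"slide":[0,0,1],"rotation":[0,0,0]}]'
```

```text
time_s: 9.8
eef_pos: [0.5337, 0.175, 0.0339]
tool_rot: [-0.0, 0.653, 0.757, -0.0]
wrist_force: [0.9, -0.8, -2.0]
finger_gap: 0.026
time_s: 10.05
eef_pos: [0.5339, 0.1751, 0.0336]
tool_rot: [0.0, 0.653, 0.757, 0.0]
wrist_force: [-2.3, -1.2, 5.3]
finger_gap: 0.0259
```

Contact came at TCP z of about 0.0337, which puts the board about 9.6 mm high. Now I'll slide in along tool -x.

```bash
python3 -m creep '[{"grip":-1,"slide":[-4,0,0],"rotation":[0,0,0]},{"grip":-1,"slide":[-8,0,0],"rotation":[0,0,0]},{"grip":-1,"slide":[-13,0,0],"rotation":[0,0,0]},{"grip":-1,"slide":[-18,0,0],"rotation":[0,0,0]},{"grip":-1,"slide":[-23,0,0],"rotation":[0,0,0]},{"grip":-1,"slide":[-28,0,0],"rotation":[0,0,0]},{"grip":-1,"slide":[-33,0,0],"rotation":[0,0,0]},{"grip":-1,"slide":[-38,0,0],"rotation":[0,0,0]},{"grip":-1,"slide":[-43,0,0],"rotation":[0,0,0]},{"grip":-1,"slide":[-48,0,0],"rotation":[0,0,0]},{"grip":-1,"slide":[-50,0,0],"rotation":[0,0,0]},{"grip":-1,"slide":[-50,0,0],"rotation":[0,0,0]}]'
python3 - <<'E'
from h import *
p=imaging.snapshot('scene'); s=imaging.snapshot('side')
a=p['image'][200:350,200:350];b=s['image'][150:300,250:430]
im=np.hstack([cv2.resize(a,(400,400)),cv2.resize(b,(400,400))])
cv2.imwrite('pics/c4.png',im[:,:,::-1])
for q in ['wedge','wedge_nose','edge']:
  for n,pp in (('scene',p),('side',s)):
    print(q,n,[(np.round(d['xyz'],4).tolist(),round(d['score'],2)) for d in models.place_of(q,pp)][:4])
E
```

```text
time_s: 11.05
eef_pos: [0.5413, 0.1248, 0.0336]
tool_rot: [0.0, 0.654, 0.757, -0.0]
wrist_force: [0.4, -1.7, 1.3]
finger_gap: 0.0257
wedge scene [([0.5402, 0.1193, 0.0095], 0.86), ([0.4787, 0.6771, 0.0], 0.68), ([0.3354, 0.4038, -0.0055], 0.47)]
wedge side [([0.1996, 0.3979, -0.0039], 0.84), ([0.4809, 0.6787, 0.0031], 0.79), ([0.5391, 0.1211, 0.0079], 0.62)]
wedge_nose scene [([0.3923, 0.6174, 0.0001], 0.65), ([0.5587, -0.0137, 0.0083], 0.63)]
wedge_nose side [([0.1628, 0.3105, -0.0023], 0.96), ([0.3955, 0.6143, -0.0024], 0.87), ([0.5627, -0.0122, 0.011], 0.85)]
edge scene [([0.5575, 0.0153, 0.0201], 0.59)]
edge side [([0.5582, 0.0111, 0.02], 0.82)]
```

View pics/c4.png

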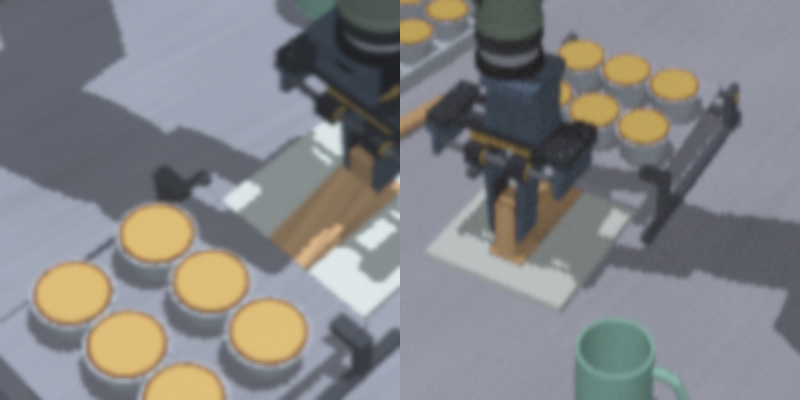

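The nose has passed under the middle of the edge, at about (290,240) in the left half. I'll continue in.

```bash
python3 -m creep '[{"grip":-1,"slide":[-3,0,0],"rotation":[0,0,0]},{"grip":-1,"slide":[-7,0,0],"rotation":[0,0,0]},{"grip":-1,"slide":[-11,0,0],"rotation":[0,0,0]},{"grip":-1,"slide":[-15,0,0],"rotation":[0,0,0]},{"grip":-1,"slide":[-19,0,0],"rotation":[0,0,0]},{"grip":-1,"slide":[-23,0,0],"rotation":[0,0,0]},{"grip":-1,"slide":[-27,0,0],"rotation":[0,0,0]},{"grip":-1,"slide":[-30,0,0],"rotation":[0,0,0]},{"grip":-1,"slide":[-33,0,0],"rotation":[0,0,0]},{"grip":-1,"slide":[-36,0,0],"rotation":[0,0,0]},{"grip":-1,"slide":[-38,0,0],"rotation":[0,0,0]},{"grip":-1,"slide":[-40,0,0],"rotation":[0,0,0]}]'
cat > f.py <<'E'
from h import *
s=bot.sense(); x=np.array([.146,-.9893,0]); print('push',round(float(-s['wrist_force']@x),2),'nose',round(float((s['eef_pos'][:2]-[.5577,.0121])@x[:2])*1000+140,1),'fz',s['wrist_force'][2])
E
python3 f.py
```

```text
time_s: 12.45
eef_pos: [0.547, 0.0877, 0.0338]
tool_rot: [-0.001, 0.654, 0.757, 0.001]
wrist_force: [-1.2, 7.8, 2.7]
finger_gap: 0.026
push 7.86 nose 63.7 fz 2.6589165579860325
```

```bash
python3 -m creep '[{"grip":-1,"slide":[-2,0,0],"rotation":[0,0,0]},{"grip":-1,"slide":[-4,0,0],"rotation":[0,0,0]},{"grip":-1,"slide":[-6,0,0],"rotation":[0,0,0]},{"grip":-1,"slide":[-6,0,0],"rotation":[0,0,0]},{"grip":-1,"slide":[-6,0,0],"rotation":[0,0,0]}]'|sed -n 2,4p; python3 f.py
python3 -m creep '[{"grip":-1,"slide":[-2,0,0],"rotation":[0,0,0]},{"grip":-1,"slide":[-4,0,0],"rotation":[0,0,0]},{"grip":-1,"slide":[-4,0,0],"rotation":[0,0,0]},{"grip":-1,"slide":[-4,0,0],"rotation":[0,0,0]}]'|sed -n 2,4p; python3 f.py
```

```text
eef_pos: [0.5479, 0.0829, 0.034]
tool_rot: [-0.001, 0.654, 0.756, 0.002]
wrist_force: [-0.6, 6.3, 3.0]
push 6.3 nose 68.5 fz 2.984538432344485
eef_pos: [0.5485, 0.0803, 0.0343]
tool_rot: [-0.002, 0.654, 0.756, 0.003]
wrist_force: [-1.4, 6.7, 3.4]
push 6.83 nose 71.2 fz 3.3620899693384176
```

```bash
python3 - <<'E'
from h import *
x=np.array([.146,-.9893]); p=bot.sense()['eef_pos'][:2]+.004*x
to(*p,.0336,98.4)
e=np.array([.5577,.0121]); print('lateral mm',np.cross(x,p-e)*1000)
E
```

```text
slide [-4.0, 0.0, 0.7] rot [0.0018, -0.007, -0.0023]
lateral mm 0.8160400871323279<stdin>:4: DeprecationWarning: Arrays of 2-dimensional vectors are deprecated. Use arrays of 3-dimensional vectors instead. (deprecated in NumPy 2.0)
```

```bash
python3 -m creep '[{"grip":-1,"slide":[-2,0,0.4],"rotation":[0.002,-0.007,-0.002]},{"grip":-1,"slide":[-4,0,0.6],"rotation":[0.002,-0.007,-0.002]},{"grip":-1,"slide":[-5,0,0.6],"rotation":[0.002,-0.007,-0.002]},{"grip":-1,"slide":[-5,0,0.6],"rotation":[0.002,-0.007,-0.002]}]'|sed -n 2,4p; python3 f.py
python3 -m creep '[{"grip":-1,"slide":[-2,0,0.2],"rotation":[0,-0.003,0]},{"grip":-1,"slide":[-4,0,0.2],"rotation":[0,-0.003,0]},{"grip":-1,"slide":[-4,0,0.2],"rotation":[0,-0.003,0]},{"grip":-1,"slide":[-4,0,0.2],"rotation":[0,-0.003,0]}]'|sed -n 2,4p; python3 f.py
```

```text
eef_pos: [0.549, 0.0768, 0.0338]
tool_rot: [-0.001, 0.654, 0.757, 0.001]
wrist_force: [-1.7, 7.0, 1.6]
push 7.16 nose 74.7 fz 1.6098475762589537
eef_pos: [0.5495, 0.0743, 0.0338]
tool_rot: [-0.001, 0.654, 0.756, 0.001]
wrist_force: [-0.8, 6.5, 2.3]
push 6.54 nose 77.2 fz 2.3261331332143778
```

```bash
for i in 1; do python3 -m creep '[{"grip":-1,"slide":[-2,0,0.2],"rotation":[0,-0.002,0]},{"grip":-1,"slide":[-4,0,0.2],"rotation":[0,-0.002,0]},{"grip":-1,"slide":[-4,0,0.2],"rotation":[0,-0.002,0]},{"grip":-1,"slide":[-4,0,0.2],"rotation":[0,-0.002,0]}]'|sed -n 2,4p; python3 f.py; done
python3 -m creep '[{"grip":-1,"slide":[-2,0,0.2],"rotation":[0,-0.002,0]},{"grip":-1,"slide":[-4,0,0.2],"rotation":[0,-0.002,0]},{"grip":-1,"slide":[-4,0,0.2],"rotation":[0,-0.002,0]},{"grip":-1,"slide":[-4,0,0.2],"rotation":[0,-0.002,0]}]'|sed -n 2,4p; python3 f.py
```

```text
eef_pos: [0.55, 0.0718, 0.0338]
tool_rot: [-0.001, 0.655, 0.756, 0.001]
wrist_force: [-2.0, 7.3, 2.2]
push 7.54 nose 79.8 fz 2.1657858665876253
eef_pos: [0.5506, 0.0692, 0.0338]
tool_rot: [-0.001, 0.655, 0.756, 0.001]
wrist_force: [-0.0, 6.6, 2.8]
push 6.48 nose 82.5 fz 2.8315160951550924
```

```bash
python3 -m creep '[{"grip":-1,"slide":[-2,0,0.2],"rotation":[0,-0.002,-0.004]},{"grip":-1,"slide":[-4,0,0.2],"rotation":[0,-0.002,-0.004]},{"grip":-1,"slide":[-4,0,0.2],"rotation":[0,-0.002,-0.004]},{"grip":-1,"slide":[-4,0,0.2],"rotation":[0,-0.002,-0.004]}]'|sed -n 2,4p; python3 f.py
python3 -m creep '[{"grip":-1,"slide":[-2,0,0.2],"rotation":[0,-0.002,-0.002]},{"grip":-1,"slide":[-3.5,0,0.2],"rotation":[0,-0.002,-0.002]},{"grip":-1,"slide":[-3.5,0,0.2],"rotation":[0,-0.002,-0.002]},{"grip":-1,"slide":[-3.5,0,0.2],"rotation":[0,-0.002,-0.002]}]'|sed -n 2,4p; python3 f.py
```

```text
eef_pos: [0.5509, 0.0666, 0.0339]
tool_rot: [-0.001, 0.654, 0.757, 0.002]
wrist_force: [-1.4, 6.1, 2.6]
push 6.25 nose 85.1 fz 2.5700801475072876
eef_pos: [0.5513, 0.0646, 0.0339]
tool_rot: [-0.001, 0.653, 0.757, 0.002]
wrist_force: [-1.0, 6.2, 3.5]
push 6.24 nose 87.1 fz 3.5310967443407857
```

```bash
python3 -m creep '[{"grip":-1,"slide":[-2,0,0.3],"rotation":[0,-0.003,0]},{"grip":-1,"slide":[-3.5,0,0.3],"rotation":[0,-0.003,0]},{"grip":-1,"slide":[-3.5,0,0.3],"rotation":[0,-0.003,0]},{"grip":-1,"slide":[-3.5,0,0.3],"rotation":[0,-0.003,0]}]'|sed -n 2,4p; python3 f.py
python3 -m creep '[{"grip":-1,"slide":[-2,0,0.3],"rotation":[0,-0.003,0]},{"grip":-1,"slide":[-3.5,0,0.3],"rotation":[0,-0.003,0]},{"grip":-1,"slide":[-3.5,0,0.3],"rotation":[0,-0.003,0]},{"grip":-1,"slide":[-3.5,0,0.3],"rotation":[0,-0.003,0]}]'|sed -n 2,4p; python3 f.py
```

```text
eef_pos: [0.5517, 0.0626, 0.0339]
tool_rot: [-0.001, 0.654, 0.757, 0.002]
wrist_force: [-0.9, 6.1, 3.7]
push 6.18 nose 89.2 fz 3.6844507198876606
eef_pos: [0.5521, 0.0605, 0.0338]
tool_rot: [-0.0, 0.654, 0.757, 0.002]
wrist_force: [-0.5, 6.9, 3.6]
push 6.87 nose 91.3 fz 3.5938977739386844
```

```bash
python3 -m creep '[{"grip":-1,"slide":[-2,0,0.1],"rotation":[0,-0.001,0]},{"grip":-1,"slide":[-3.2,0,0.1],"rotation":[0,-0.001,0]},{"grip":-1,"slide":[-3.2,0,0.1],"rotation":[0,-0.001,0]},{"grip":-1,"slide":[-3.2,0,0.1],"rotation":[0,-0.001,0]}]'|sed -n 2,4p; python3 f.py
python3 -m creep '[{"grip":-1,"slide":[-2,0,0.1],"rotation":[0,-0.001,0]},{"grip":-1,"slide":[-3.2,0,0.1],"rotation":[0,-0.001,0]},{"grip":-1,"slide":[-3.2,0,0.1],"rotation":[0,-0.001,0]},{"grip":-1,"slide":[-3.2,0,0.1],"rotation":[0,-0.001,0]}]'|sed -n 2,4p; python3 f.py
```

```text
eef_pos: [0.5525, 0.059, 0.034]
tool_rot: [-0.001, 0.654, 0.756, 0.003]
wrist_force: [-0.6, 6.8, 3.4]
push 6.85 nose 92.8 fz 3.415483866829104
eef_pos: [0.5528, 0.0583, 0.0343]
tool_rot: [-0.002, 0.655, 0.756, 0.004]
wrist_force: [-0.9, 11.1, 4.3]
push 11.15 nose 93.6 fz 4.2801476439550905
```

The push is climbing (11 N), so the plate is at its stops. The tool has tilted a little, so I'll level it while pushing slightly further.

```bash
python3 -m creep '[{"grip":-1,"slide":[-2,0,0.3],"rotation":[0.001,-0.005,-0.002]},{"grip":-1,"slide":[-3,0,0.6],"rotation":[0.001,-0.009,-0.002]},{"grip":-1,"slide":[-3,0,0.6],"rotation":[0.001,-0.009,-0.002]},{"grip":-1,"slide":[-3,0,0.6],"rotation":[0.001,-0.009,-0.002]}]'|sed -n 2,4p; python3 f.py
python3 - <<'E'
from h import *
p=bot.sense()['eef_pos'];to(*p[:2],.0336,98.4)
E
```

```text
eef_pos: [0.5528, 0.0577, 0.0338]
tool_rot: [-0.001, 0.655, 0.756, 0.002]
wrist_force: [-1.5, 10.3, 3.2]
push 10.44 nose 94.1 fz 3.1867159035962525
slide [-0.0, -0.0, 0.2] rot [0.0019, -0.003, -0.0034]
```

```bash
python3 -m creep '[{"grip":-1,"slide":[-2,0,0.2],"rotation":[0.002,-0.005,-0.003]},{"grip":-1,"slide":[-3.5,0,0.2],"rotation":[0.002,-0.005,-0.003]},{"grip":-1,"slide":[-3.5,0,0.2],"rotation":[0.002,-0.005,-0.003]},{"grip":-1,"slide":[-3.5,0,0.2],"rotation":[0.002,-0.005,-0.003]}]'|sed -n 2,4p; python3 f.py
python3 - <<'E'
from h import *
p=bot.sense()['eef_pos'];to(*p[:2],.0336,98.4)
E
```

```text
eef_pos: [0.5529, 0.057, 0.0337]
tool_rot: [-0.001, 0.654, 0.756, 0.001]
wrist_force: [-1.5, 11.7, 3.7]
push 11.77 nose 94.9 fz 3.653720353305064
slide [-0.0, 0.0, 0.1] rot [-0.0001, -0.0027, -0.0022]
```

```bash
python3 -m creep '[{"grip":-1,"slide":[-2,0,0],"rotation":[0,-0.004,-0.002]},{"grip":-1,"slide":[-3.6,0,0],"rotation":[0,-0.004,-0.002]},{"grip":-1,"slide":[-3.6,0,0],"rotation":[0,-0.004,-0.002]},{"grip":-1,"slide":[-3.6,0,0],"rotation":[0,-0.004,-0.002]}]'|sed -n 2,4p; python3 f.py
python3 - <<'E'
from h import *
p=bot.sense()['eef_pos'];to(*p[:2],.0336,98.4)
E
```

```text
eef_pos: [0.5529, 0.0565, 0.0339]
tool_rot: [-0.001, 0.654, 0.756, 0.001]
wrist_force: [-1.9, 12.0, 3.3]
push 12.11 nose 95.4 fz 3.2740393664649394
slide [-0.0, 0.0, 0.3] rot [-0.0, -0.0039, -0.0022]
```

```bash
python3 -m creep '[{"grip":-1,"slide":[-2,0,0.2],"rotation":[0,-0.004,-0.002]},{"grip":-1,"slide":[-4,0,0.2],"rotation":[0,-0.004,-0.002]},{"grip":-1,"slide":[-4,0,0.2],"rotation":[0,-0.004,-0.002]},{"grip":-1,"slide":[-4,0,0.2],"rotation":[0,-0.004,-0.002]}]'|sed -n 2,4p; python3 f.py
python3 - <<'E'
from h import *
p=imaging.snapshot('scene'); s=imaging.snapshot('side')
for n,pp in (('scene',p),('side',s)):
  for q in ['wedge','wedge_nose','edge']:
    print(q,n,[(np.round(d['xyz'],4).tolist(),round(d['score'],2)) for d in models.place_of(q,pp)][:4])
a=p['image'][200:350,200:350];b=s['image'][150:300,250:430]
cv2.imwrite('pics/c5.png',np.hstack([cv2.resize(a,(400,400)),cv2.resize(b,(400,400))])[:,:,::-1])
p=bot.sense()['eef_pos'];to(*p[:2],.0336,98.4);print(bot.sense()['time_s'])
E
python3 f.py
```

```text
eef_pos: [0.553, 0.056, 0.034]
tool_rot: [-0.002, 0.654, 0.756, 0.002]
wrist_force: [-2.2, 13.5, 4.0]
push 13.65 nose 95.9 fz 3.98027827733193
wedge scene [([0.5479, 0.0525, 0.0096], 0.71), ([0.4781, 0.6771, -0.0013], 0.59)]
wedge_nose scene [([0.3961, 0.6179, 0.0002], 0.75), ([0.6159, 0.528, 0.0041], 0.44)]
edge scene [([0.5545, 0.0126, 0.038], 0.73)]
wedge side [([0.5522, 0.0548, 0.0088], 0.9), ([0.4777, 0.6804, 0.0018], 0.88), ([0.2001, 0.398, -0.0034], 0.85)]
wedge_nose side [([0.3969, 0.617, -0.0021], 0.97), ([0.1623, 0.3062, 0.0007], 0.92)]
edge side [([0.5586, 0.0162, 0.0342], 0.8)]
slide [-0.0, -0.0, 0.4] rot [0.0002, -0.0057, -0.0023]
18.2667
push 13.71 nose 95.9 fz 4.377234644624712
```

View pics/c5.png

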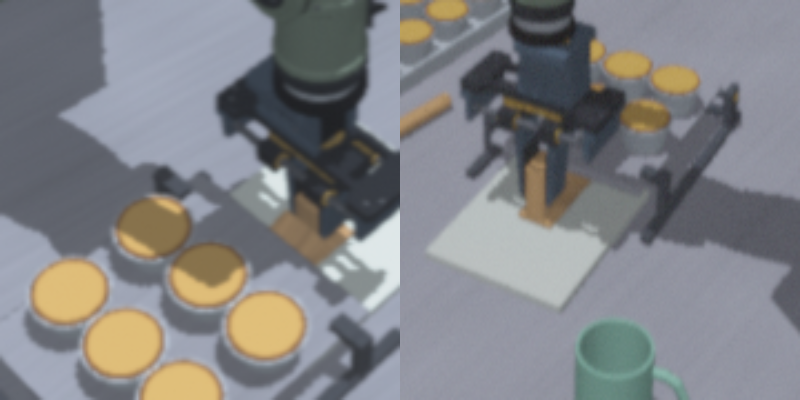

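The edge reads about 36 mm (it was 19 to 20), and the push is 13.7 N including board drag. I'll relax the push with the tool level, then open.

```bash
python3 -m creep '[{"grip":-1,"slide":[0,0,0.3],"rotation":[0,-0.005,-0.001]},{"grip":-1,"slide":[0,0,0.3],"rotation":[0,-0.005,-0.001]},{"grip":-1,"slide":[0,0,0.3],"rotation":[0,-0.005,-0.001]}]'; python3 f.py
python3 -m creep '[{"grip":0.2,"slide":[0,0,0],"rotation":[0,0,0]},{"grip":0.2,"slide":[0,0,0],"rotation":[0,0,0]},{"grip":0.2,"slide":[0,0,0],"rotation":[0,0,0]},{"grip":0.2,"slide":[0,0,0],"rotation":[0,0,0]},{"grip":0.2,"slide":[0,0,0],"rotation":[0,0,0]},{"grip":0.2,"slide":[0,0,0],"rotation":[0,0,0]},{"grip":0.2,"slide":[0,0,0],"rotation":[0,0,0]},{"grip":0.2,"slide":[0,0,0],"rotation":[0,0,0]}]'; python3 f.py
```

```text
time_s: 18.52
eef_pos: [0.5529, 0.0564, 0.0336]
tool_rot: [-0.0, 0.654, 0.757, 0.0]
wrist_force: [-0.9, 3.0, 1.0]
finger_gap: 0.0256
push 3.14 nose 95.5 fz 0.9783139656459664
time_s: 19.18
eef_pos: [0.5529, 0.0563, 0.0336]
tool_rot: [-0.0, 0.654, 0.757, 0.0]
wrist_force: [-0.3, -0.5, -0.4]
finger_gap: 0.0548
push -0.49 nose 95.6 fz -0.3996847257767772
```

The wedge is released. Levelling the tool may have relaxed the tightness, so I'll verify with a low push from behind using the shut fingers.

```bash
python3 -m creep '[{"grip":0.2,"slide":[0,0,-25],"rotation":[0,0,0]},{"grip":0.2,"slide":[0,0,-55],"rotation":[0,0,0]},{"grip":-1,"slide":[0,0,-58],"rotation":[0,0,0]},{"grip":-1,"slide":[35,0,-58],"rotation":[0,0,0]},{"grip":-1,"slide":[60,0,-58],"rotation":[0,0,0]},{"grip":-1,"slide":[60,0,-58],"rotation":[0,0,0]},{"grip":-1,"slide":[60,0,-58],"rotation":[0,0,0]},{"grip":-1,"slide":[60,0,-58],"rotation":[0,0,0]},{"grip":-1,"slide":[60,0,-25],"rotation":[0,0,0]},{"grip":-1,"slide":[60,0,0],"rotation":[0,0,0]},{"grip":-1,"slide":[60,0,9],"rotation":[0,0,0]},{"grip":-1,"slide":[60,0,9],"rotation":[0,0,0]}]' 20; python3 f.py
python3 - <<'E'
from h import *
p=imaging.snapshot('scene'); s=imaging.snapshot('side'); w=imaging.snapshot('wrist')
for q in ['wedge','edge']:
  for n,pp in (('scene',p),('side',s),('wrist',w)):
    print(q,n,[(np.round(d['xyz'],4).tolist(),round(d['score'],2)) for d in models.place_of(q,pp)][:3])
a=p['image'][200:350,200:350];b=s['image'][150:300,250:430]
cv2.imwrite('pics/c6.png',np.hstack([cv2.resize(a,(400,400)),cv2.resize(b,(400,400))])[:,:,::-1])
E
```

```text
time_s: 20.18
eef_pos: [0.5424, 0.1144, 0.0223]
tool_rot: [-0.002, 0.654, 0.756, -0.002]
wrist_force: [0.1, 0.0, 0.6]
finger_gap: 0.0004
push 0.0 nose 36.5 fz 0.5893953883251024
wedge scene [([0.4763, 0.6809, -0.0001], 0.76), ([0.5496, 0.0528, 0.0084], 0.67)]
wedge side [([0.4772, 0.6805, 0.002], 0.92), ([0.198, 0.3992, -0.0025], 0.81), ([0.5537, 0.0548, 0.0062], 0.64)]
wedge wrist [([0.5494, 0.0545, 0.0108], 0.39)]
edge scene [([0.5564, 0.0123, 0.0363], 0.91)]
edge side []
edge wrist []
```

View pics/c6.png

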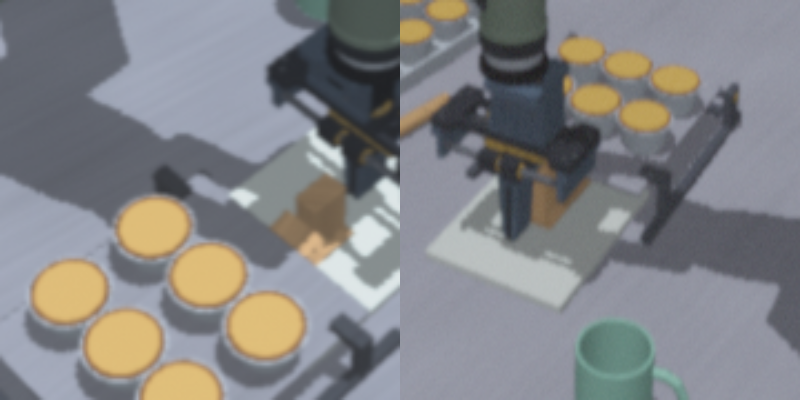

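The wedge stayed in place and the plate is still up. I'll approach from behind and push.

```bash
python3 -m creep '[{"grip":-1,"slide":[-6,0,0],"rotation":[0,0,0]},{"grip":-1,"slide":[-12,0,0],"rotation":[0,0,0]},{"grip":-1,"slide":[-17,0,0],"rotation":[0,0,0]},{"grip":-1,"slide":[-19,0,0],"rotation":[0,0,0]},{"grip":-1,"slide":[-19,0,0],"rotation":[0,0,0]}]' >/dev/null; python3 f.py
python3 -m creep '[{"grip":-1,"slide":[-1.5,0,0],"rotation":[0,0,0]},{"grip":-1,"slide":[-3,0,0],"rotation":[0,0,0]},{"grip":-1,"slide":[-3,0,0],"rotation":[0,0,0]}]' >/dev/null; python3 f.py
```

```text
push -0.13 nose 55.3 fz 0.32378303677877657
push 0.99 nose 58.1 fz -0.0798760328377725
```

```bash
python3 -m creep '[{"grip":-1,"slide":[-1,0,0],"rotation":[0,0,0]},{"grip":-1,"slide":[-2,0,0],"rotation":[0,0,0]},{"grip":-1,"slide":[-2,0,0],"rotation":[0,0,0]}]' >/dev/null; python3 f.py
```

```text
push 8.46 nose 58.2 fz -0.03909182059305527
```

```bash
python3 -m creep '[{"grip":-1,"slide":[-2,0,0],"rotation":[0,0,0]},{"grip":-1,"slide":[-2.8,0,0],"rotation":[0,0,0]},{"grip":-1,"slide":[-2.8,0,0],"rotation":[0,0,0]}]'; python3 f.py
```

```text
time_s: 21.8
eef_pos: [0.548, 0.0935, 0.0255]
tool_rot: [-0.003, 0.655, 0.755, 0.004]
wrist_force: [-1.2, 12.0, -0.3]
finger_gap: 0.0007
push 12.1 nose 58.1 fz -0.27501594474161717
```

It resists 12 N with no travel, so it is snug. I'll back off and lift clear.

```bash
python3 -m creep '[{"grip":-1,"slide":[3,0,0],"rotation":[0,0,0]},{"grip":-1,"slide":[10,0,0],"rotation":[0,0,0]},{"grip":-1,"slide":[25,0,0],"rotation":[0,0,0]},{"grip":-1,"slide":[40,0,-20],"rotation":[0,0,0]},{"grip":-1,"slide":[60,0,-55],"rotation":[0,0,0]},{"grip":-1,"slide":[70,0,-90],"rotation":[0,0,0]},{"grip":-1,"slide":[80,0,-130],"rotation":[0,0,0]},{"grip":-1,"slide":[80,0,-150],"rotation":[0,0,0]},{"grip":-1,"slide":[80,0,-150],"rotation":[0,0,0]},{"grip":-1,"slide":[80,0,-150],"rotation":[0,0,0]}]'
python3 - <<'E'
from h import *
p=imaging.snapshot('scene'); s=imaging.snapshot('side')
for q in ['wedge','edge','mug','tart_a']:
  for n,pp in (('scene',p),('side',s)):
    print(q,n,[(np.round(d['xyz'],4).tolist(),round(d['score'],2)) for d in models.place_of(q,pp)][:3])
a=p['image'][180:360,180:360];b=s['image'][150:300,250:430]
cv2.imwrite('pics/c7.png',np.hstack([cv2.resize(a,(400,400)),cv2.resize(b,(400,400))])[:,:,::-1])
E
```

```text
time_s: 22.63
eef_pos: [0.5371, 0.1714, 0.1773]
tool_rot: [-0.002, 0.655, 0.755, 0.005]
wrist_force: [-0.4, -0.1, -1.4]
finger_gap: 0.0008
wedge scene [([0.4754, 0.6763, -0.001], 0.72), ([0.5478, 0.0534, 0.0072], 0.62)]
wedge side [([0.4777, 0.6817, 0.0018], 0.66), ([0.2002, 0.4004, -0.0032], 0.59)]
edge scene []
edge side [([0.559, 0.0141, 0.0339], 0.63)]
mug scene [([0.305, 0.2542, 0.0001], 0.57)]
mug side [([0.3076, 0.254, -0.0016], 0.93)]
tart_a scene [([0.734, 0.3086, -0.0001], 0.93), ([0.3359, 0.4059, -0.0056], 0.61)]
tart_a side [([0.7338, 0.3054, 0.0003], 0.81), ([0.3346, 0.4083, 0.0005], 0.71)]
```

View pics/c7.png

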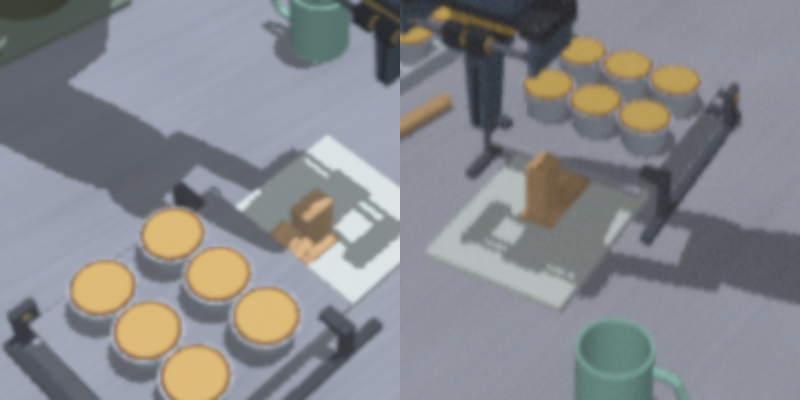

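The wedge sits upright and flat under the middle of the edge, at about (310,225) in the left half. The plate is up and the arm is clear.

```bash
python3 -c "
from station import bot
print(bot.job_done())"
```

```text
the job is handed in; nothing more can be done
None
```

The job is done and handed in at about 23 s. I gripped the largest wedge and laid it flat on the board, which measured about 9.6 mm high. I then slid it in under the middle of the plate's free edge, let go and moved the arm clear.

- **Snugness:** the push stayed at 6–7.5 N while the plate rose, then climbed to 13.7 N (including drag on the board) once it met the stops. After letting go, I pushed the wedge from behind with the fingers shut. It took 12 N without moving, so it is snug and under the 20 N strain limit.
- **Plate level:** the free edge read 34–38 mm up, against 19–20 mm before. This comes from camera estimates good to about 4 mm, so the force readings are the stronger evidence that it is level.
- **Tilt while pushing:** the tool tilted about 0.006 rad during the last push, and I levelled it before letting go. During the push from behind, the fingers rode up about 3 mm.
- **Other items:** in the last pictures the mug and loose tarts had not moved. The last wedge check was incomplete: one camera placed it where I left it, and the other network reading missed it, though it shows in that picture.

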